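# Make up a culture kit and a rapid-test kit

### The arm

A 6-joint arm with a two-finger parallel gripper is mounted at the origin on a cart in front of the work surface, level with it; the furniture and walls round the work are solid. World frame = base frame: x ahead of the robot, y to its left, z up, the work surface at z = 0. Lengths are in mm, angles in rad, forces in N, time in s.
With the tool pointing down it reaches from about 275 to 750 mm from the base axis. Payload 10.2 kg.
Tool frame: the origin (TCP) lies midway between the tips of the shut fingers; the grasp point (between the pads) lies 19 mm behind it (ctrl.tcp_to_grasp is the z of the grasp point in the tool frame, in mm); z points along the fingers, y is the direction in which the jaws open and shut (so a half turn about z gives the same grasp; the last joint's range is limited). The gripper opens to 85 mm and grips with 20 to 120 N. Pads are 22 mm wide; open, the fingers measure 114 mm over their backs; the gripper's body (76 mm by 85 mm) begins 54 mm behind the grasp point. The pads swing forward as they close: fully open they stand 13 mm farther back than shut.
Start: joints at [-1.571, 0.313, 1.498, -0, 1.331, -0.223], TCP at [115.991, -512.032, 197.994] pointing down, gripper open.
Joint ranges: [-2.94, 2.94], [-0.97, 2.17], [0.19, 2.56], [-1.23, 4.37], [0.02, 3.11], [-2.88, 2.88]. Speed limits (rad/s): [2.39, 2.39, 3.01, 3.14, 3.14, 3.14].

### API

Orientations are given as a unit quaternion [w, x, y, z].
In Python, from rig import sensors, capture, order, ctrl gives the robot as it stands. The module is installed in compiled form; this text tells all that it offers.
- The arm moves only by the tool play_rows, never from a script. Its argument "deltas" is a list of rows, each a list of 7 numbers: the shift along the world's x, y, z in units of 40 mm (1.0 is 40 mm), then the turn, a rotation vector about the world's x, y, z in units of 6 degrees (1.0 is 6 degrees), then the opening, from -1 (shut) to 1 (fully open). A call has 1 to 8 rows; each row shifts and turns the commanded pose from where the row before left it; what a row does not reach is not made up. A row lasts 1/12 s, in which the tool goes at most 41.7 mm and 7.16 degrees, less where a joint would pass 70% of its speed; a pose out of reach is approached as far as the arm can. A call is refused whole if a number of a shift passes 1 or a number of a turn 1, either way. A call with a gripper value outside its range is refused whole. The fingers move at their own pace and stop on an object; "squeeze" is the grip in N (left out, the last holds). Time passes only in rows, so rows that do not move let the fingers close. It gives the time, the measured TCP pose, the force and the opening at its end, in the units of the state.
- sensors.sense(): the state, without advancing time (a new reading comes with each control period).
- capture(name): name is "side" or "top" or "wrist"; returns a dict with "pixels" (400x640x3 uint8, red, green, blue), "z_map" (400x640 float32, mm along the optical axis (not along the pixel's ray), 0 where there is no reading), "fx", "fy", "cx", "cy" (pixels), "eye" and "rotation" of the camera in the world; the wrist camera has in their place "tool_from_camera" (4x4, takes a point from camera to tool coordinates, whose origin is the TCP and whose axes are the flange's). Camera axes: x right, y down, z forward; pixel columns grow to the right and rows downward; lengths in mm; the calibration is good to about 2 mm. The wrist camera is an equidistant fisheye: a pixel r from the principal point sees the ray r / f radians off the axis. A picture is of the moment at which its call begins: read the wrist's pose just before it.
- order.finish_job(): hands the job in, once; it reports no verdict.
The state is a dict: "time_s": time; "joints": joint angles; "dq": joint speeds; "tau": joint torques, N m; "eef_pos": TCP position; "ee_rot": TCP orientation; "force": force on the tool from outside, world axes, zero at the start; "wrist_torque": the same for the moment, N m; "grip_width": opening from 0.0 (shut) to 1.0 (fully open).
Only numpy, scipy, OpenCV 4.12 (cv2) and the standard library are available. Lean on these libraries where they do the work, as an engineer would, in place of code of your own. Each camera call takes 0.05 s, during which the arm holds its last target. There are 200 camera calls.

### The job

Make up the two kits from the stock on the dark mat along the front of the bench. The culture kit is the tray with the round nest: put both petri dishes in the nest, one squarely on top of the other, and one dropper bottle in its ring collar. The rapid-test kit is the tray with the rectangular bay: stand the white carton in the bay and the other dropper bottle in its ring collar; keep the bottles and the carton upright throughout.

Things in the scene. Friction and masses are not known exactly. Their poses are not given: they have to be found in the camera images.
- dish_1_mid (a point): petri dish with its lid on, round, flat, milky white, 61 mm across, 14 mm high; fingers close on it at 56 to 58 mm, from any side; a second dish set on it nests, 12 mm higher. Two alike, on a 2 mm mat. This point: on its axis, 6 mm above its underside; z up, yaw meaningless. About 20 g
- dish_2_mid (a point): petri dish with its lid on, round, flat, milky white, 61 mm across, 14 mm high; fingers close on it at 56 to 58 mm, from any side; a second dish set on it nests, 12 mm higher. Two alike, on a 2 mm mat. This point: on its axis, 6 mm above its underside; z up, yaw meaningless. About 20 g
- bottle_1_mid (a point): white dropper bottle with blue band and pointed blue screw cap, standing; round body 37 mm across up to 60 mm high, 100 mm high in all. Take it round the body, about 45 mm up. Two alike, on a 2 mm mat. This point: on its axis, 50 mm above its underside; z up, yaw meaningless. About 60 g
- bottle_2_mid (a point): white dropper bottle with blue band and pointed blue screw cap, standing; round body 37 mm across up to 60 mm high, 100 mm high in all. Take it round the body, about 45 mm up. Two alike, on a 2 mm mat. This point: on its axis, 50 mm above its underside; z up, yaw meaningless. About 60 g
- carton_mid (a point): white folding carton with a blue panel, standing on the mat: 40 mm (its x) x 62 mm (its y) x 85 mm high. Take it across the 40 mm. This point: its centre, 42.5 mm above its underside; z up. About 50 g
- dish_tray: culture kit: grey tray, 95 (x) x 157 mm (y), fixed; origin: centre of underside, at worktop height, z up. Floor 4 mm thick, rim 9 mm high. Collar for a bottle: ring at y +42, 53 mm clear, top 18 mm up. Nest for dishes: circle at y -32, 77 mm clear, of two ribs 10 mm high; ribs and rim are cut away 56 mm wide on both long sides, so fingers closing along x pass beside a dish down to the floor.
- carton_tray: rapid-test kit: grey tray, 95 (x) x 157 mm (y), fixed; origin: centre of underside, at worktop height, z up. Floor 4 mm thick, rim 9 mm high. Collar for a bottle: ring at y +42, 53 mm clear, top 18 mm up. Bay for the carton: walls round a rectangle at y -30, clear 56 mm (x) by 78 mm (y), top 18 mm up; the carton stands in it, its 40 mm along the tray's x, either way round.
Things that resemble listed ones, but are neither listed nor needed, are in the scene too. Leave any red look-alike of the part that bears bottle_1_mid alone.

How it is judged:
By the outcome, as a careful person would: the job done as asked, in the order asked, and still so for the second after the job is handed in, with the robot touching nothing.
It also fails if it takes over 102 s, if anything falls off the work surface, if the arm or the gripper's body presses on something with over 40 N, if the wrist force passes 120 N, or if a joint passes its speed limit or range.

## Working session

There is one attempt and no reset: what is moved stays moved. The work goes in short steps, Python scripts to look and compute and a tool call to move; the robot and the scene stay as the last step left them, time stands still between calls to the robot, and variables do not carry over. Pictures are saved under pics/ and viewed, about 12 in all and at most 16, crops included, and the job is handed in when it is done.

Besides the shell and the picture viewer there is one more tool, called after ">>>" as name(argument=value, ...), one argument or row to a line, values as JSON. play_rows: Moves the arm, as the interface text tells. Its arguments: {"type":"object","properties":{"deltas":{"type":"array","items":{"type":"array","items":{"type":"number"}}},"squeeze":{"type":"number"}},"required":["deltas"]}

```bash
mkdir -p pics; python3 - <<'E'
from rig import sensors, capture, ctrl
import cv2, numpy as np
s=sensors.sense(); print({k:np.round(v,3).tolist() for k,v in s.items()}, ctrl.tcp_to_grasp)
for n in ["top","side"]:
    c=capture(n); np.savez(f"{n}0.npz",**c)
    cv2.imwrite(f"pics/{n}0.png",c["pixels"][:,:,::-1]); print(n,c["fx"],c["cx"],c["cy"],c["eye"],np.round(c["rotation"],3).tolist())
E
```

```text
{'time_s': 0.0, 'joints': [-1.571, 0.313, 1.498, -0.0, 1.331, -0.223], 'dq': [0.001, 0.001, -0.001, 0.0, -0.0, 0.0], 'tau': [-0.0, -41.227, -25.974, -0.0, 0.004, 0.0], 'eef_pos': [115.987, -511.696, 197.404], 'ee_rot': [-0.001, 0.994, 0.111, 0.0], 'force': [-0.835, -0.03, 0.05], 'wrist_torque': [0.003, -0.049, 0.017], 'grip_width': 0.998} -18.700000000000003
top 405.5587705523219 316.70459945750486 197.15402833992422 [ 467.44512041  -60.44754617 1094.74934804] [-0.017, 0.714, -0.7, 0.023]
side 374.6004060881351 317.9177616282507 195.98403437706534 [-60.86261031 646.34809912 783.88229576] [0.158, -0.316, 0.839, -0.413]
```

View pics/top0.png

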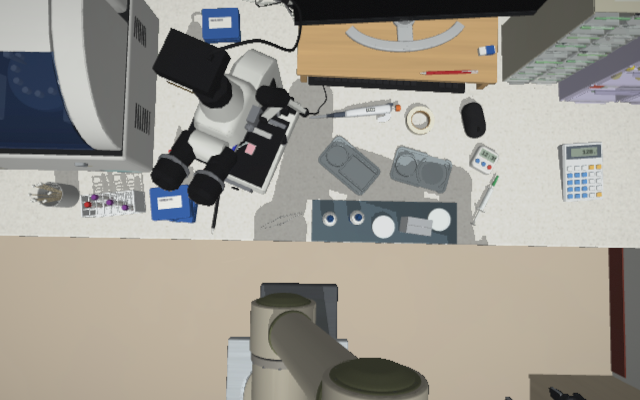

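View pics/side0.png

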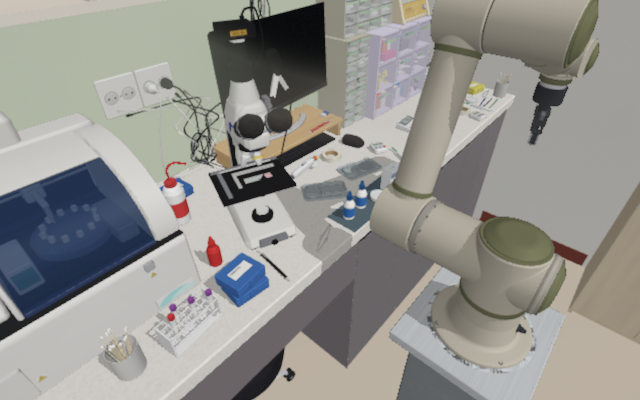

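```bash
cat > h.py <<'E'
import numpy as np, cv2
from scipy.spatial.transform import Rotation as R
def rot(c):
    q=np.array(c["rotation"]); return q if q.shape==(3,3) else R.from_quat(q,scalar_first=True).as_matrix()
def pts(c):  # world point for each pixel from z_map
    v,u=np.mgrid[:400,:640]; z=c["z_map"]
    p=np.dstack([(u-c["cx"])/c["fx"]*z,(v-c["cy"])/c["fy"]*z,z])
    return p@rot(c).T+c["eye"]
def plane(c,u,v,z):
    d=rot(c)@np.array([(u-c["cx"])/c["fx"],(v-c["cy"])/c["fy"],1.]); return c["eye"]+d*(z-c["eye"][2])/d[2]
E
python3 - <<'E'
from h import *
c=np.load("top0.npz"); P=pts(c); Z=P[:,:,2]; print(np.round(rot(c),3))
r=np.s_[125:255,300:480]
im=c["pixels"][r][:,:,::-1]; 
a=cv2.resize(im,None,fx=4.4,fy=4.4,interpolation=cv2.INTER_CUBIC)
cv2.imwrite("pics/crop.png",a)
for (u,v) in [(310,225),(325,245),(460,225),(383,227),(440,218),(417,226),(330,218),(357,217),(350,170),(420,170)]: print(u,v,np.round(P[v,u]))
# objects above mat by height
m=((Z>9)&(c["z_map"]>0)).astype(np.uint8); m[:195]=0;m[246:]=0;m[:,:305]=0;m[:,465:]=0
n,l,st,ce=cv2.connectedComponentsWithStats(m)
for i in range(1,n):
    if st[i,4]>8:
        q=P[l==i]; z=np.percentile(q[:,2],90); t=q[q[:,2]>z-6]
        print(st[i],np.round(ce[i],1),'z',round(z,1),'ctr',np.round(t.mean(0),1), np.round(cv2.minAreaRect(t[:,:2].astype(np.float32)),1) if 0 else cv2.minAreaRect(t[:,:2].astype(np.float32)))
E
```

```text
[[ 0.019 -0.998  0.058]
 [-1.    -0.019 -0.007]
 [ 0.009 -0.057 -0.998]]
310 225 [455. -52.  -3.]
325 245 [ 349. -120. -900.]
460 225 [ 463. -458.   -3.]
383 227 [ 454. -246.   16.]
440 218 [ 480. -399.   13.]
417 226 [ 459. -319.   84.]
330 218 [ 474. -101.  102.]
357 217 [ 478. -168.   97.]
350 170 [ 606. -157.    3.]
420 170 [ 610. -348.    2.]
[399 209  51  28 891] [425.7 223.1] z 88.1 ctr [ 457.9 -322.8   86.7] ((457.94122314453125, -323.39141845703125), (62.96501922607422, 39.77601623535156), 82.0973892211914)
[348 211  16  14 185] [355.7 217.5] z 89.2 ctr [ 477.1 -171.8   92.4] ((478.1735534667969, -172.62928771972656), (14.922760963439941, 13.314886093139648), 1.0850322246551514)
[322 212  15  15 167] [328.8 218.8] z 91.2 ctr [ 472.3 -100.4   93.8] ((471.83526611328125, -100.77503204345703), (14.88884162902832, 12.407959938049316), 0.9017249345779419)
[372 216  23  23 411] [382.7 226.8] z 18.1 ctr [ 454.1 -245.2   15.7] ((453.71771240234375, -246.30677795410156), (58.5689582824707, 58.855648040771484), 0.012814093381166458)
```

View pics/crop.png

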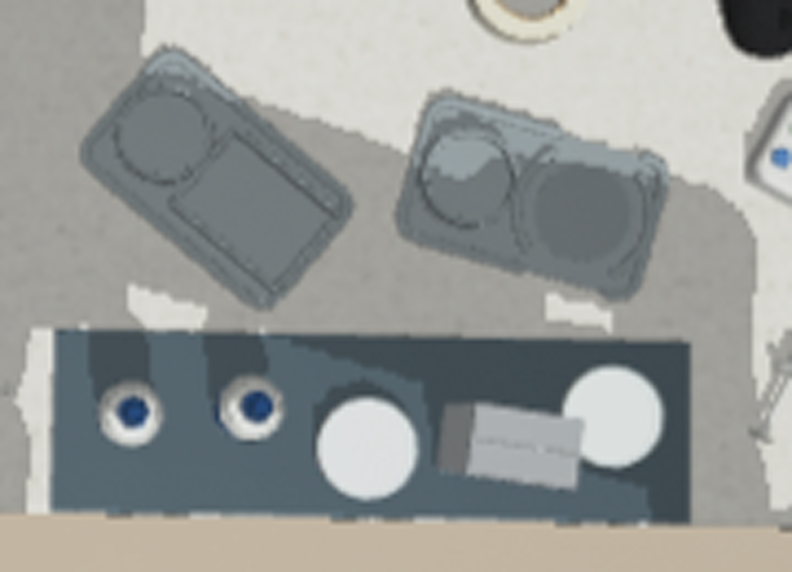

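```bash
python3 - <<'E'
from h import *
c=np.load("top0.npz"); P=pts(c); Z=P[:,:,2]
print('bench z',np.percentile(Z[195:200,330:460],[10,50,90]), 'mat', np.median(Z[235:240,330:370]))
hsv=cv2.cvtColor(c["pixels"],cv2.COLOR_RGB2HSV)
for nm,(u0,u1) in dict(carton=(314,385),dish=(386,456)).items():
    m=np.zeros((400,640),np.uint8); m[130:199,u0:u1]=1
    m&=((Z>-0.5)&(Z<20)).astype(np.uint8)
    m=cv2.morphologyEx(m,cv2.MORPH_OPEN,np.ones((3,3),np.uint8))
    n,l,st,ce=cv2.connectedComponentsWithStats(m); i=1+st[1:,4].argmax()
    q=P[l==i]; r=cv2.minAreaRect(q[:,:2].astype(np.float32)); print(nm,st[i],r,np.percentile(q[:,2],[5,50,95]), q.mean(0))
    big=cv2.resize(m[125:205,300:480],None,fx=4.4,fy=4.4,interpolation=0)
# crop-pixel features -> world
f=lambda x,y,z: np.round(plane(c,300+(x+.5)/4.4-.5,125+(y+.5)/4.4-.5,z)[:2],1)
for nm,x,y,z in [("ctray ring",163,132,18),("ctray bay",259,216,10),("dtray ring",466,175,18),("dtray nest",584,212,9),("dish1",367,448,16),("dish2",612,416,16),("b1 body",130,414,62),("b2 body",251,408,62),("b1 cap",133,411,95),("b2cap",257,406,95)]: print(nm,f(x,y,z))
E
```

```text
bench z [-2.75268173 -0.07036597  2.32606368] mat 1.8050709771414404
carton [ 317  136   64   60 1972] ((617.6742553710938, -155.037841796875), (167.29151916503906, 102.17556762695312), 51.30291748046875) [ 0.76709008  4.97211201 17.16052562] [ 617.47469179 -153.39513522    6.08925752]
dish [ 390  147   66   49 1981] ((614.5906372070312, -351.2633361816406), (163.2103271484375, 109.38307189941406), 73.90908813476562) [ 0.92249106  4.7144515  11.83913471] [ 609.50894394 -348.1525213     5.39947001]
ctray ring [ 644.6 -119.7]
ctray bay [ 595.3 -179.7]
dtray ring [ 622.  -304.5]
dtray nest [ 601.9 -379.2]
dish1 [ 455.1 -246.2]
dish2 [ 477.2 -394.4]
b1 body [ 472.7 -100.9]
b2 body [ 477.5 -170.8]
b1 cap [ 474.2 -101.2]
b2cap [ 478.3 -170.6]
```

>>> play_rows(
  deltas=[
    [0.71,0.39,0,0,0,0.96,1],
    [0.71,0.39,0,0,0,0.96,1],
    [0.71,0.39,0,0,0,0.96,1],
    [0.71,0.39,0,0,0,0.96,1],
    [0.71,0.39,0,0,0,0.96,1],
    [0.71,0.39,0,0,0,0.96,1],
    [0.71,0.39,0,0,0,0.96,1],
    [0.71,0.39,0,0,0,0.96,1],
  ],
  squeeze=25,
)

```text
time_s: 0.77
eef_pos: [344.4, -386.1, 197.8]
ee_rot: [-0.0, 0.87, 0.493, -0.0]
force: [0.4, -0.3, -0.5]
grip_width: 1.0
```

>>> play_rows(
  deltas=[
    [0.71,0.39,0,0,0,0.96,1],
    [0.71,0.39,0,0,0,0.96,1],
    [0.71,0.39,0,0,0,0.96,1],
    [0.71,0.39,0,0,0,0.96,1],
    [0,0,0,0,0,0,1],
    [0,0,0,0,0,0,1],
  ],
)

```text
time_s: 1.27
eef_pos: [457.5, -323.9, 197.4]
ee_rot: [-0.001, 0.755, 0.656, -0.0]
force: [-0.8, -1.3, -0.2]
grip_width: 1.002
```

```bash
cat >> h.py <<'E'
def wray(c,s,u,v):  # world origin and direction of wrist pixel
    x=(u-c["cx"])/c["fx"]; y=(v-c["cy"])/c["fy"]; t=np.hypot(x,y); k=np.sin(t)/t if t>1e-9 else 1.
    d=np.array([x*k,y*k,np.cos(t)]); T=c["tool_from_camera"]; Rt=R.from_quat(s["ee_rot"],scalar_first=True).as_matrix()
    return s["eef_pos"]+Rt@T[:3,3], Rt@T[:3,:3]@d
def wplane(c,s,u,v,z):
    o,d=wray(c,s,u,v); return (o+d*(z-o[2])/d[2])[:2]
def ortho(c,s,z,x0,x1,y0,y1,mm=1.):  # rectified view of plane z; image up=+x, right=-y
    X,Y=np.meshgrid(np.arange(x1,x0,-mm),np.arange(y1,y0,-mm),indexing='ij')
    T=c["tool_from_camera"]; Rt=R.from_quat(s["ee_rot"],scalar_first=True).as_matrix()
    p=np.stack([X,Y,np.full_like(X,z)],-1)-(s["eef_pos"]+Rt@T[:3,3]); p=p@(Rt@T[:3,:3])
    t=np.arctan2(np.hypot(p[...,0],p[...,1]),p[...,2]); n=np.hypot(p[...,0],p[...,1])+1e-9
    return cv2.remap(c["pixels"],(c["cx"]+c["fx"]*t*p[...,0]/n).astype(np.float32),(c["cy"]+c["fy"]*t*p[...,1]/n).astype(np.float32),cv2.INTER_LINEAR)
def yaw(s): 
    y=R.from_quat(s["ee_rot"],scalar_first=True).as_matrix()[:,1]; return np.degrees(np.arctan2(y[1],y[0]))
def snap(name):
    import pickle
    from rig import sensors,capture
    s=sensors.sense(); c=capture("wrist"); pickle.dump((s,c),open(name+".pkl","wb"))
    cv2.imwrite(f"pics/{name}.png",c["pixels"][:,:,::-1]); print(s["time_s"],np.round(s["eef_pos"],1),round(yaw(s),1),s["force"].round(1) if hasattr(s["force"],'round') else s["force"],s["grip_width"]); return s,c
E
python3 -c "
from h import *
s,c=snap('w1'); print(c['fx'],c['cx'],c['cy'],np.round(c['tool_from_camera'],3))"
```

```text
1.2667 [ 457.5 -323.9  197.4] -8.0 [-0.8 -1.3 -0.2] 1.0018461300943522
309.70691628693146 321.3634883912983 200.5190683643041 [[  -0.      -0.966   -0.258   66.212]
 [   1.      -0.       0.       0.593]
 [  -0.      -0.258    0.966 -176.791]
 [   0.       0.       0.       1.   ]]
```

View pics/w1.png

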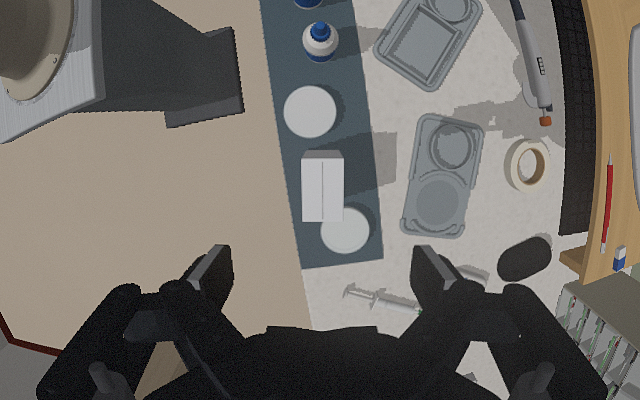

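```bash
python3 - <<'E'
from h import *; import pickle
s,c=pickle.load(open('w1.pkl','rb'))
o=ortho(c,s,9,420,690,-440,-80,0.5)[:,:,::-1].copy()
for x in range(440,690,50): cv2.putText(o,str(x),(0,int((690-x)*2)),0,.4,(0,0,255)); cv2.line(o,(0,int((690-x)*2)),(12,int((690-x)*2)),(0,0,255))
for y in range(-400,-80,50): cv2.line(o,(int((-80-y)*2),0),(int((-80-y)*2),12),(0,0,255))
cv2.imwrite('pics/o1.png',o)
px=c["pixels"].astype(int); m=((px.min(2)>185)).astype(np.uint8)
for nm,(u0,u1,v0,v1),z in [("dish1",(280,340,82,140),16),("carton",(298,348,150,224),87)]:
    k=np.zeros_like(m);k[v0:v1,u0:u1]=m[v0:v1,u0:u1]
    cn=max(cv2.findContours(k,0,cv2.CHAIN_APPROX_NONE)[0],key=cv2.contourArea)[:,0]
    q=np.array([wplane(c,s,u,v,z) for u,v in cn],np.float32); print(nm,cv2.minAreaRect(q),cv2.minEnclosingCircle(q))
k=m.copy();k[:,:318]=0;k[:224]=0;k[258:]=0;k[:,372:]=0
cn=max(cv2.findContours(k,0,cv2.CHAIN_APPROX_NONE)[0],key=cv2.contourArea)[:,0]
q=np.array([wplane(c,s,u,v,16) for u,v in cn if v>226]); A=np.c_[2*q,np.ones(len(q))]; w=np.linalg.lstsq(A,(q**2).sum(1),rcond=None)[0]; print('dish2',w[:2],np.sqrt(w[2]+w[0]**2+w[1]**2))
E
```

```text
dish1 ((445.7332763671875, -220.3754119873047), (0.0, 0.0), 0.0) ((445.7332763671875, -220.3754119873047), 9.999999747378752e-05)
carton ((458.78045654296875, -324.4148254394531), (59.85077667236328, 37.93428421020508), 82.4158706665039) ((458.655517578125, -324.4110412597656), 35.2442741394043)
dish2 [ 224.54417369 -196.56161939] 298.42386994669374
```

View pics/o1.png

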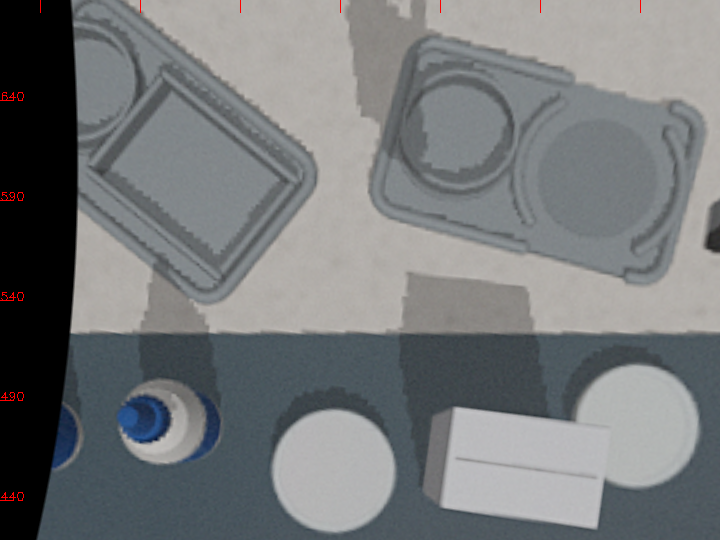

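>>> play_rows(
  deltas=[
    [0.03,-0.02,-1,0,0,0.06,1],
    [0,0,-1,0,0,0,1],
    [0,0,-1,0,0,0,1],
    [0,0,-0.6,0,0,0,1],
    [0,0,-0.4,0,0,0,1],
    [0,0,0,0,0,0,1],
    [0,0,0,0,0,0,-0.5],
    [0,0,0,0,0,0,-0.5],
  ],
  squeeze=30,
)

```text
time_s: 1.98
eef_pos: [458.1, -326.7, 39.5]
ee_rot: [0.001, 0.754, 0.657, -0.0]
force: [0.3, -0.7, -0.0]
grip_width: 0.745
```

>>> play_rows(
  deltas=[
    [0,0,0,0,0,0,-0.5],
    [0,0,0,0,0,0,-0.5],
    [0,0,0,0,0,0,-0.5],
    [0,0,0,0,0,0,-0.5],
    [0,0,0,0,0,0,-0.5],
  ],
)

```text
time_s: 2.4
eef_pos: [458.4, -326.4, 39.5]
ee_rot: [0.001, 0.753, 0.658, -0.0]
force: [-1.1, 0.1, 6.6]
grip_width: 0.46
```

>>> play_rows(
  deltas=[
    [0,0,0.5,0,0,0,-0.5],
    [0,0,0.8,0,0,0,-0.5],
    [0,0,0.7,0,0,0,-0.5],
    [0.44,0.46,0,0,0,-0.66,-0.5],
    [0.44,0.46,0,0,0,-0.66,-0.5],
    [0.44,0.46,0,0,0,-0.66,-0.5],
    [0.44,0.46,0,0,0,-0.66,-0.5],
    [0.44,0.46,0,0,0,-0.66,-0.5],
  ],
)

```text
time_s: 3.07
eef_pos: [546.8, -232.7, 118.5]
ee_rot: [0.0, 0.856, 0.517, 0.0]
force: [-0.5, -0.3, -0.9]
grip_width: 0.459
```

>>> play_rows(
  deltas=[
    [0.44,0.46,0,0,0,-0.66,-0.5],
    [0.44,0.46,0,0,0,-0.66,-0.5],
    [0.44,0.46,0,0,0,-0.66,-0.5],
    [0,0,0,0,0,0,-0.5],
    [0,0,0,0,0,0,-0.5],
  ],
)

```text
time_s: 3.48
eef_pos: [599.2, -177.5, 118.1]
ee_rot: [0.0, 0.904, 0.428, 0.0]
force: [0.2, 0.2, 0.9]
grip_width: 0.46
```

```bash
python3 -c "
from h import *
s,c=snap('w2')"
```

```text
3.4833 [ 599.2 -177.5  118.1] -39.3 [0.2 0.2 0.9] 0.46043475778091925
```

View pics/w2.png

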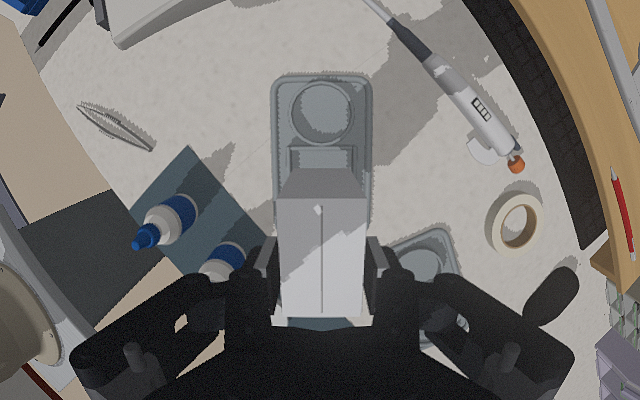

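```bash
python3 - <<'E'
from h import *; import pickle
s,c=pickle.load(open('w2.pkl','rb'))
a=np.radians(51)
for n,u,v,z in [("ring",321,112,18),("bayL",289,147,18),("bayR",355,147,18),("rimTL",272,76,9),("rimTR",371,75,9)]:
    p=wplane(c,s,u,v,z); d=p-s["eef_pos"][:2]; print(n,p.round(1),'along y',(d@[np.cos(a),np.sin(a)]).round(1),'along x',(d@[np.sin(a),-np.cos(a)]).round(1))
E
```

```text
ring [ 645.5 -120.7] along y 73.2 along x 0.2
bayL [ 603.5 -126.7] along y 42.2 along x -28.6
bayR [ 649.3 -164.2] along y 41.9 along x 30.5
rimTL [632.8 -65.5] along y 108.1 along x -44.4
rimTR [ 703.5 -122.2] along y 108.6 along x 46.2
```

>>> play_rows(
  deltas=[
    [0.02,-0.02,-0.8,0,0,0.05,-0.5],
    [0,0,-0.6,0,0,0,-0.5],
    [0,0,-0.3,0,0,0,-0.5],
    [0,0,-0.19,0,0,0,-0.5],
    [0,0,0,0,0,0,-0.5],
    [0,0,0,0,0,0,0.5],
    [0,0,0,0,0,0,0.5],
    [0,0,0,0,0,0,0.5],
  ],
)

```text
time_s: 4.2
eef_pos: [599.9, -179.6, 43.2]
ee_rot: [0.001, 0.903, 0.429, 0.0]
force: [-0.3, -0.1, 0.4]
grip_width: 0.755
```

>>> play_rows(
  deltas=[
    [0,0,0,0,0,0,0.5],
    [0,0,0,0,0,0,0.5],
    [0,0,0.4,0,0,0,0.7],
    [0,0,0.8,0,0,0,1],
    [0,0,1,0,0,0,1],
    [0,0,1,0,0,0,1],
    [0,0,0.5,0,0,0,1],
    [0,0,0,0,0,0,1],
  ],
)

```text
time_s: 4.87
eef_pos: [601.4, -180.1, 196.3]
ee_rot: [0.004, 0.903, 0.43, 0.003]
force: [-0.4, -0.6, 0.4]
grip_width: 0.999
```

>>> play_rows(
  deltas=[
    [-0.73,-0.335,0,0,0,0.82,1],
    [-0.73,-0.335,0,0,0,0.82,1],
    [-0.73,-0.335,0,0,0,0.82,1],
    [-0.73,-0.335,0,0,0,0.82,1],
    [-0.73,-0.335,0,0,0,0.82,1],
    [0,0,-1,0,0,0,1],
    [0,0,-1,0,0,0,1],
    [0,0,-1,0,0,0,1],
  ],
)

```text
time_s: 5.53
eef_pos: [452.9, -246.3, 68.9]
ee_rot: [0.001, 0.791, 0.612, 0.0]
force: [0.2, -0.7, -1.1]
grip_width: 0.999
```

>>> play_rows(
  deltas=[
    [0,0,0,0,0,0,1],
    [0,0,0,0,0,0,1],
  ],
)

```text
time_s: 5.7
eef_pos: [452.9, -245.6, 69.7]
ee_rot: [-0.002, 0.791, 0.612, -0.0]
force: [0.4, 0.2, 0.7]
grip_width: 0.998
```

```bash
python3 - <<'E'
from h import *
s,c=snap('w3')
o=ortho(c,s,16,400,510,-310,-180,0.25)
m=(o.min(2)>170).astype(np.uint8)
for cn in cv2.findContours(m,0,2)[0]:
    if cv2.contourArea(cn)>5000:
        (u,v),r=cv2.minEnclosingCircle(cn); print(510-v/4,-180-u/4,r/4,cv2.boundingRect(cn))
E
```

```text
5.7 [ 452.9 -245.6   69.7] -14.5 [0.4 0.2 0.7] 0.9983445240556942
455.4510955810547 -247.28667449951172 30.000089645385742 (150, 99, 239, 239)
```

View pics/w3.png

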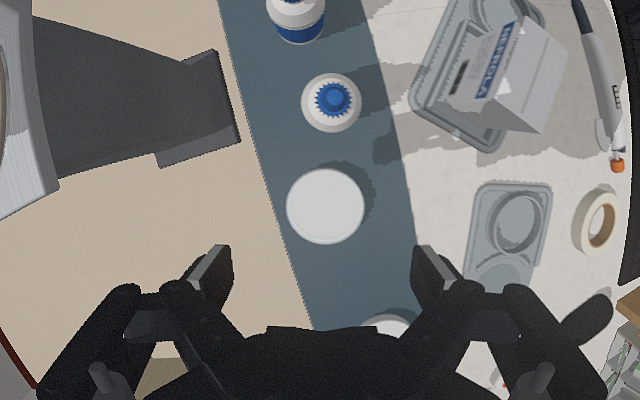

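>>> play_rows(
  deltas=[
    [0.06,-0.04,-0.8,0,0,0,1],
    [0,0,-0.6,0,0,0,1],
    [0,0,-0.3,0,0,0,1],
    [0,0,0,0,0,0,1],
    [0,0,0,0,0,0,0.1],
    [0,0,0,0,0,0,0.1],
    [0,0,0,0,0,0,0.1],
    [0,0,0,0,0,0,0.1],
  ],
  squeeze=25,
)

```text
time_s: 6.42
eef_pos: [456.6, -248.3, 3.7]
ee_rot: [0.001, 0.791, 0.612, 0.0]
force: [0.2, 0.1, -0.5]
grip_width: 0.552
```

>>> play_rows(
  deltas=[
    [0,0,0,0,0,0,0.1],
    [0,0,0,0,0,0,0.1],
  ],
)

```text
time_s: 6.58
eef_pos: [456.1, -248.0, 2.8]
ee_rot: [0.0, 0.791, 0.612, 0.0]
force: [0.2, -0.2, -0.6]
grip_width: 0.551
```

```bash
python3 -c "
from h import *
s,c=snap('w4')"
```

```text
6.5833 [ 456.1 -248.     2.8] -14.5 [ 0.2 -0.2 -0.6] 0.5507871111506274
```

View pics/w4.png

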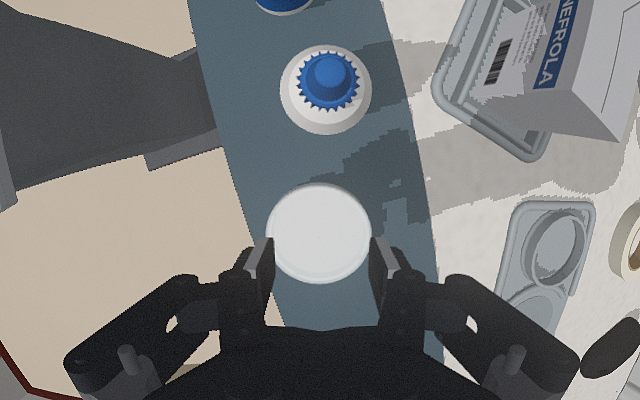

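```bash
python3 - <<'E'
from h import *; import pickle
s,c=pickle.load(open('w4.pkl','rb'))
o=ortho(c,s,16,400,510,-310,-180,0.25)
m=(o.min(2)>170).astype(np.uint8)
for cn in cv2.findContours(m,0,2)[0]:
    if cv2.contourArea(cn)>5000:
        (u,v),r=cv2.minEnclosingCircle(cn); print(510-v/4,-180-u/4,r/4,cv2.boundingRect(cn))
z=c["z_map"]; T=c["tool_from_camera"]
for u,v in [(258,262),(384,262),(262,250),(378,250),(320,232),(265,280),(375,285),(256,295),(385,295)]:
    x=(u-c["cx"])/c["fx"];y=(v-c["cy"])/c["fy"];t=np.hypot(x,y);d=np.array([x/t*np.sin(t),y/t*np.sin(t),np.cos(t)])
    p=T[:3,:3]@(d*z[v,u]/d[2])+T[:3,3]; print(u,v,z[v,u],p.round(1))
E
```

```text
455.04504013061523 -246.7141571044922 30.159135818481445 (147, 100, 241, 236)
258 262 119.195915 [ 12.  -24.6 -67.9]
384 262 119.06004 [ 12.   25.3 -68.1]
262 250 130.28589 [ 12.1 -25.  -56.4]
378 250 131.1851 [ 11.7  25.  -55.6]
320 232 173.38086 [  4.4  -0.2 -13.9]
265 280 125.90133 [  1.5 -23.2 -63.8]
375 285 130.48889 [ -3.1  23.9 -60.3]
256 295 85.27587 [  17.9  -18.4 -101.4]
385 295 116.04469 [  0.5  25.5 -74.3]
```

```bash
python3 - <<'E'
from h import *; import pickle
for f in ['w4','w2','w1']:
    s,c=pickle.load(open(f+'.pkl','rb')); z=c["z_map"]; T=c["tool_from_camera"]
    v,u=np.mgrid[:400,:640]; x=(u-c["cx"])/c["fx"];y=(v-c["cy"])/c["fy"];t=np.hypot(x,y)+1e-9
    d=np.dstack([x/t*np.sin(t),y/t*np.sin(t),np.cos(t)]); p=(d*(z/d[:,:,2])[...,None])@T[:3,:3].T+T[:3,3]
    k=(z>0)&(abs(p[:,:,0])<14)&(abs(p[:,:,1])>8)&(abs(p[:,:,1])<55)&(p[:,:,2]<-20)
    for sg in (-1,1):
        q=p[k&(np.sign(p[:,:,1])==sg)]; print(f,sg,len(q),np.percentile(q[:,2],[90,99,100]).round(1)); print(q[np.argsort(q[:,2])[-6:]].round(1).tolist())
E
```

```text
w4 -1 13639 [-73.  -44.  -35.9]
[[4.2, -22.9, -37.4], [0.9, -23.1, -37.4], [4.7, -22.9, -37.2], [7.3, -22.8, -37.0], [5.0, -23.0, -36.7], [5.2, -23.1, -35.9]]
w4 1 13307 [-72.2 -44.1 -36.8]
[[6.2, 24.0, -37.2], [7.3, 24.0, -37.1], [5.0, 24.1, -36.9], [2.8, 24.2, -36.9], [0.6, 24.4, -36.8], [4.4, 24.2, -36.8]]
w2 -1 15204 [-50.4 -47.3 -39.3]
[[12.2, -22.1, -39.9], [12.1, -22.7, -39.5], [12.1, -21.7, -39.4], [12.0, -23.7, -39.4], [12.0, -24.6, -39.4], [12.0, -24.2, -39.3]]
w2 1 15280 [-50.6 -47.3 -38.6]
[[12.1, 22.9, -39.6], [12.1, 24.3, -39.6], [12.0, 23.9, -39.3], [11.9, 23.4, -39.1], [11.8, 24.9, -39.0], [11.7, 26.0, -38.6]]
w1 -1 7357 [-64.2 -50.4 -46.8]
[[8.5, -42.3, -47.2], [4.2, -42.8, -47.1], [-8.4, -42.7, -47.0], [6.8, -42.5, -46.9], [-4.5, -42.3, -46.8], [2.0, -42.1, -46.8]]
w1 1 7212 [-64.3 -50.3 -46.9]
[[0.6, 43.5, -47.3], [-1.1, 43.7, -47.3], [1.6, 44.0, -47.2], [-5.0, 43.7, -47.1], [-5.0, 43.2, -47.1], [2.0, 43.5, -46.9]]
```

The fingers closed above the dish. The depth map puts the real tips about 37 mm behind the reported TCP, so I'll reopen and go lower in stages, watching the force.

>>> play_rows(
  deltas=[
    [-0.02,0.02,0,0,0,0,1],
    [0,0,0,0,0,0,1],
    [0,0,0,0,0,0,1],
    [0,0,0,0,0,0,1],
    [0,0,-0.25,0,0,0,1],
    [0,0,-0.25,0,0,0,1],
    [0,0,0,0,0,0,1],
  ],
)

```text
time_s: 7.22
eef_pos: [454.1, -246.1, -20.0]
ee_rot: [-0.002, 0.791, 0.612, -0.0]
force: [0.7, 0.1, -0.5]
grip_width: 1.0
```

>>> play_rows(
  deltas=[
    [0,0,-0.2,0,0,0,1],
    [0,0,-0.2,0,0,0,1],
    [0,0,0,0,0,0,1],
  ],
)

```text
time_s: 7.47
eef_pos: [454.4, -246.4, -35.3]
ee_rot: [-0.001, 0.791, 0.612, -0.0]
force: [-0.9, -0.0, -0.4]
grip_width: 1.001
```

```bash
python3 -c "
from h import *
s,c=snap('w5')"
```

```text
7.4667 [ 454.4 -246.4  -35.3] -14.5 [-0.9 -0.  -0.4] 1.0014829957071467
```

View pics/w5.png

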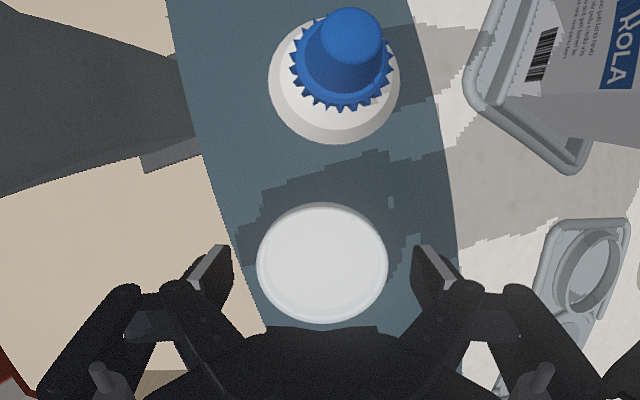

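>>> play_rows(
  deltas=[
    [0,0,0,0,0,0,0.15],
    [0,0,0,0,0,0,0.15],
    [0,0,0,0,0,0,0.15],
    [0,0,0,0,0,0,0.15],
    [0,0,0,0,0,0,0.15],
    [0,0,0,0,0,0,0.15],
  ],
)

```text
time_s: 8.02
eef_pos: [455.4, -247.2, -33.0]
ee_rot: [0.0, 0.791, 0.612, 0.0]
force: [-1.3, 1.5, 5.8]
grip_width: 0.641
```

```bash
python3 - <<'E'
from h import *
s,c=snap('w6')
z=c["z_map"]; T=c["tool_from_camera"]
v,u=np.mgrid[:400,:640]; x=(u-c["cx"])/c["fx"];y=(v-c["cy"])/c["fy"];t=np.hypot(x,y)+1e-9
d=np.dstack([x/t*np.sin(t),y/t*np.sin(t),np.cos(t)]); p=(d*(z/d[:,:,2])[...,None])@T[:3,:3].T+T[:3,3]
w=(c["pixels"].min(2)>150)&(abs(p[:,:,0])<36)&(abs(p[:,:,1])<34)
q=p[w]; print('dish tool', q.min(0),q.max(0),np.median(q,0))
k=(z>0)&~w&(abs(p[:,:,0])<14)&(abs(p[:,:,1])>20)&(abs(p[:,:,1])<45)&(c["pixels"].max(2)<140)&(p[:,:,2]<-41)
print('tips',np.percentile(p[k][:,2],[95,100]))
E
```

```text
8.0167 [ 455.4 -247.2  -33. ] -14.5 [-1.3  1.5  5.8] 0.6414385246036942
dish tool [-32.93929471 -30.08680112 -51.96362289] [ 30.89174023  31.01217463 -35.01212679] [  3.56464471   0.35978044 -49.72952559]
tips [-53.16646619 -41.87898418]
```

>>> play_rows(
  deltas=[
    [0,0,0.25,0,0,0,0.15],
    [0,0,0.6,0,0,0,0.15],
    [0,0,0.8,0,0,0,0.15],
    [0.61,-0.555,0,0,0,0,0.15],
    [0.61,-0.555,0,0,0,0,0.15],
    [0.61,-0.555,0,0,0,0,0.15],
    [0.61,-0.555,0,0,0,0,0.15],
    [0.61,-0.555,0,0,0,0,0.15],
  ],
)

```text
time_s: 8.73
eef_pos: [578.2, -359.0, 33.2]
ee_rot: [0.0, 0.791, 0.612, 0.0]
force: [0.1, 0.1, 0.3]
grip_width: 0.641
```

>>> play_rows(
  deltas=[
    [0.61,-0.555,0,0,0,0,0.15],
    [0,0,0,0,0,0,0.15],
    [0,0,0,0,0,0,0.15],
  ],
)

```text
time_s: 8.98
eef_pos: [601.8, -380.7, 31.7]
ee_rot: [-0.0, 0.791, 0.612, -0.0]
force: [0.4, 0.3, -0.9]
grip_width: 0.645
```

```bash
python3 -c "
from h import *
s,c=snap('w7')"
```

```text
8.9833 [ 601.8 -380.7   31.7] -14.6 [ 0.4  0.3 -0.9] 0.6447432395658833
```

View pics/w7.png

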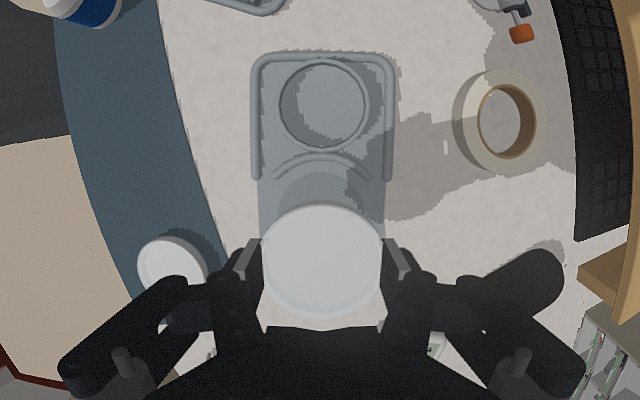

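```bash
python3 - <<'E'
from h import *; import pickle
s,c=pickle.load(open('w7.pkl','rb'))
a=np.radians(75.5)
for n,u,v,z in [("ring",323,106,18),("rimL",250,90,9),("rimR",395,90,9),("rimTop",323,52,9)]:
    p=wplane(c,s,u,v,z); d=p-s["eef_pos"][:2]; print(n,p.round(1),'along y',(d@[np.cos(a),np.sin(a)]).round(1),'along x',(d@[np.sin(a),-np.cos(a)]).round(1))
E
```

```text
ring [ 622.  -308.8] along y 74.6 along x 1.6
rimL [ 579.6 -285.3] along y 86.7 along x -45.4
rimR [ 670.1 -308.8] along y 86.7 along x 48.2
rimTop [ 631.1 -274.1] along y 110.5 along x 1.7
```

>>> play_rows(
  deltas=[
    [0.035,-0.01,-0.6,0,0,0,0.15],
    [0,0,-0.5,0,0,0,0.15],
    [0,0,-0.3,0,0,0,0.15],
    [0,0,-0.14,0,0,0,0.15],
    [0,0,0,0,0,0,0.15],
    [0,0,0,0,0,0,0.15],
  ],
)

```text
time_s: 9.53
eef_pos: [603.2, -380.8, -28.0]
ee_rot: [0.001, 0.791, 0.612, 0.0]
force: [0.6, -0.3, 0.2]
grip_width: 0.64
```

>>> play_rows(
  deltas=[
    [0,0,0,0,0,0,0.6],
    [0,0,0,0,0,0,1],
    [0,0,0,0,0,0,1],
    [0,0,0,0,0,0,1],
    [0,0,0.5,0,0,0,1],
    [0,0,1,0,0,0,1],
    [0,0,1,0,0,0,1],
    [0,0,0,0,0,0,1],
  ],
)

```text
time_s: 10.2
eef_pos: [606.0, -383.1, 80.5]
ee_rot: [0.007, 0.791, 0.612, 0.001]
force: [1.4, -0.7, 2.1]
grip_width: 1.001
```

```bash
python3 - <<'E'
from h import *
s,c=snap('w8')
for nm,z,(x0,x1,y0,y1) in [("nest",18,(555,650,-425,-335)),("dish2",16,(430,525,-440,-350))]:
    o=ortho(c,s,z,x0,x1,y0,y1,0.25); m=(o.min(2)>195).astype(np.uint8)
    for t in ([195,175]):
        m=((o.min(2)>t)&(np.ptp(o,axis=2)<30)).astype(np.uint8)
        for cn in cv2.findContours(m,0,2)[0]:
            if cv2.contourArea(cn)>5000:
                (u,v),r=cv2.minEnclosingCircle(cn); print(nm,t,x1-v/4,y1-u/4,r/4,cv2.boundingRect(cn))
E
```

```text
10.2 [ 606.  -383.1   80.5] -14.5 [ 1.4 -0.7  2.1] 1.0010941071501627
nest 175 603.789981842041 -380.4025535583496 29.292774200439453 (67, 68, 232, 235)
dish2 175 477.6896057128906 -394.30820083618164 29.084848403930664 (64, 73, 208, 232)
```

View pics/w8.png

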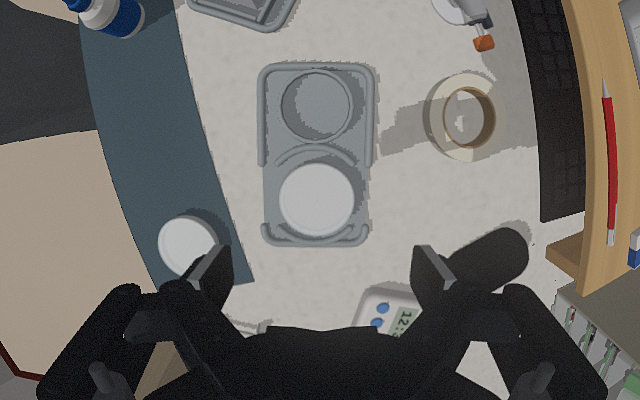

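>>> play_rows(
  deltas=[
    [-0.65,-0.07,0,0,0,0,1],
    [-0.65,-0.07,0,0,0,0,1],
    [-0.65,-0.07,0,0,0,0,1],
    [-0.65,-0.07,0,0,0,0,1],
    [-0.6,-0.08,0,0,0,0,1],
    [0,0,-0.8,0,0,0,1],
    [0,0,0,0,0,0,1],
    [0,0,0,0,0,0,1],
  ],
)

```text
time_s: 10.92
eef_pos: [474.4, -394.2, 37.5]
ee_rot: [-0.002, 0.791, 0.612, 0.0]
force: [0.7, -0.1, 1.2]
grip_width: 1.004
```

```bash
python3 - <<'E'
from h import *
s,c=snap('w9')
o=ortho(c,s,16,425,530,-450,-345,0.25)
for t in ([195,175,160]):
        m=((o.min(2)>t)&(np.ptp(o,axis=2)<30)).astype(np.uint8)
        for cn in cv2.findContours(m,0,2)[0]:
            if cv2.contourArea(cn)>5000:
                (u,v),r=cv2.minEnclosingCircle(cn); print(t,530-v/4,-345-u/4,r/4,cv2.boundingRect(cn))
E
```

```text
10.9167 [ 474.4 -394.2   37.5] -14.5 [ 0.7 -0.1  1.2] 1.003671444111824
175 477.48736572265625 -395.9140968322754 29.691471099853516 (86, 92, 236, 236)
175 477.625 -411.5 64.85527038574219 (113, 0, 307, 420)
160 477.54399490356445 -395.79048919677734 30.010984420776367 (84, 91, 239, 239)
160 477.625 -411.375 64.92906951904297 (112, 0, 308, 420)
```

>>> play_rows(
  deltas=[
    [0.07,-0.04,-0.8,0,0,0,1],
    [0,0,-0.6,0,0,0,1],
    [0,0,-0.3,0,0,0,1],
    [0,0,-0.08,0,0,0,1],
    [0,0,0,0,0,0,1],
    [0,0,0,0,0,0,0.15],
    [0,0,0,0,0,0,0.15],
    [0,0,0,0,0,0,0.15],
  ],
)

```text
time_s: 11.63
eef_pos: [478.5, -397.4, -30.6]
ee_rot: [0.001, 0.791, 0.612, 0.0]
force: [-1.7, 2.8, 6.7]
grip_width: 0.643
```

>>> play_rows(
  deltas=[
    [0,0,0,0,0,0,0.15],
    [0,0,0,0,0,0,0.15],
    [0,0,0,0,0,0,0.15],
  ],
)

```text
time_s: 11.88
eef_pos: [478.5, -397.3, -30.6]
ee_rot: [0.001, 0.791, 0.612, 0.0]
force: [-0.2, 1.7, 6.6]
grip_width: 0.642
```

>>> play_rows(
  deltas=[
    [0,0,0.25,0,0,0,0.15],
    [0,0,0.6,0,0,0,0.15],
    [0,0,0.8,0,0,0,0.15],
    [0.625,0.078,0,0,0,0,0.15],
    [0.625,0.078,0,0,0,0,0.15],
    [0.625,0.078,0,0,0,0,0.15],
    [0.625,0.078,0,0,0,0,0.15],
    [0.625,0.078,0,0,0,0,0.15],
  ],
)

```text
time_s: 12.55
eef_pos: [604.1, -380.9, 35.1]
ee_rot: [0.001, 0.791, 0.612, 0.0]
force: [-0.2, 0.2, 0.5]
grip_width: 0.641
```

>>> play_rows(
  deltas=[
    [0,0,0,0,0,0,0.15],
    [0,0,0,0,0,0,0.15],
    [0,0,0,0,0,0,0.15],
  ],
)

```text
time_s: 12.8
eef_pos: [602.3, -381.2, 34.1]
ee_rot: [0.0, 0.791, 0.612, -0.0]
force: [-0.2, -0.1, -0.8]
grip_width: 0.644
```

```bash
python3 - <<'E'
from h import *
s,c=snap('w10'); z=s["eef_pos"][2]+30.6+16
o=ortho(c,s,z,550,660,-435,-325,0.25)
cv2.imwrite('pics/o10.png',o[:,:,::-1])
for t in ([185,170,155]):
        m=((o.min(2)>t)&(np.ptp(o,axis=2)<30)).astype(np.uint8)
        for cn in cv2.findContours(m,0,2)[0]:
            if cv2.contourArea(cn)>5000:
                (u,v),r=cv2.minEnclosingCircle(cn); print(t,660-v/4,-325-u/4,r/4,cv2.boundingRect(cn))
E
```

```text
12.8 [ 602.3 -381.2   34.1] -14.5 [-0.2 -0.1 -0.8] 0.643987704671201
185 604.875 -377.375 28.287057876586914 (104, 115, 202, 210)
170 573.375 -345.5 23.817363739013672 (0, 298, 165, 100)
170 597.0321769714355 -390.18247985839844 41.460540771484375 (101, 110, 293, 281)
170 647.75 -387.25 24.31180191040039 (164, 0, 170, 103)
155 573.375 -345.625 24.052701950073242 (0, 297, 166, 101)
155 597.0655403137207 -389.92024993896484 41.778167724609375 (100, 109, 294, 282)
155 647.875 -387.125 24.57452964782715 (163, 0, 172, 104)
```

View pics/o10.png

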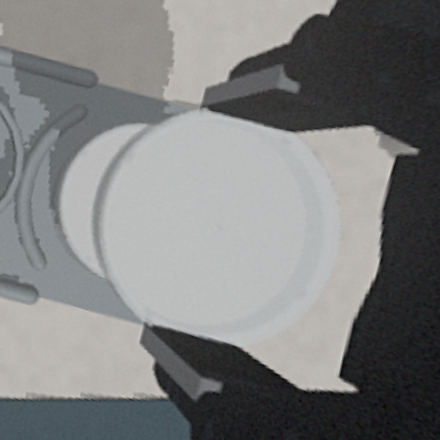

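>>> play_rows(
  deltas=[
    [0,-0.015,-0.5,0,0,0,0.15],
    [0,0,-0.4,0,0,0,0.15],
    [0,0,-0.2,0,0,0,0.15],
    [0,0,-0.1,0,0,0,0.15],
    [0,0,-0.05,0,0,0,0.15],
    [0,0,0,0,0,0,0.15],
    [0,0,0,0,0,0,0.15],
  ],
)

```text
time_s: 13.43
eef_pos: [603.1, -382.0, -15.3]
ee_rot: [0.001, 0.791, 0.612, 0.0]
force: [0.3, -0.2, -0.4]
grip_width: 0.645
```

>>> play_rows(
  deltas=[
    [0,0,-0.03,0,0,0,0.15],
    [0,0,0,0,0,0,0.15],
  ],
)

```text
time_s: 13.6
eef_pos: [603.2, -382.0, -16.5]
ee_rot: [0.001, 0.791, 0.612, 0.0]
force: [0.2, -0.2, 2.8]
grip_width: 0.642
```

>>> play_rows(
  deltas=[
    [0,0,0,0,0,0,0.5],
    [0,0,0,0,0,0,1],
    [0,0,0,0,0,0,1],
    [0,0,0,0,0,0,1],
    [0,0,0.5,0,0,0,1],
    [0,0,1,0,0,0,1],
    [0,0,1,0,0,0,1],
    [0,0,0.5,0,0,0,1],
  ],
)

```text
time_s: 14.27
eef_pos: [604.0, -382.6, 107.9]
ee_rot: [0.003, 0.791, 0.612, 0.001]
force: [0.7, 1.0, 0.9]
grip_width: 0.999
```

>>> play_rows(
  deltas=[
    [0,0,0,0,0,0,1],
    [0,0,0,0,0,0,1],
  ],
)

```text
time_s: 14.43
eef_pos: [603.1, -381.9, 103.4]
ee_rot: [0.001, 0.791, 0.612, 0.0]
force: [-0.5, 0.6, -1.5]
grip_width: 0.995
```

```bash
python3 - <<'E'
from h import *
s,c=snap('w11')
o=ortho(c,s,30,550,660,-435,-325,0.25)
for t in ([195,175,160]):
        m=((o.min(2)>t)&(np.ptp(o,axis=2)<30)).astype(np.uint8)
        for cn in cv2.findContours(m,0,2)[0]:
            if cv2.contourArea(cn)>5000:
                (u,v),r=cv2.minEnclosingCircle(cn); print(t,660-v/4,-325-u/4,r/4,cv2.boundingRect(cn))
z=c["z_map"];T=c["tool_from_camera"]
v,u=np.mgrid[:400,:640]; x=(u-c["cx"])/c["fx"];y=(v-c["cy"])/c["fy"];t=np.hypot(x,y)+1e-9
d=np.dstack([x/t*np.sin(t),y/t*np.sin(t),np.cos(t)]); p=(d*(z/d[:,:,2])[...,None])@T[:3,:3].T+T[:3,3]
p=p@R.from_quat(s["ee_rot"],scalar_first=True).as_matrix().T+s["eef_pos"]
k=(np.hypot(p[...,0]-603,p[...,1]+381)<24)&(p[...,2]<60); q=p[k]; A=np.c_[q[:,:2]-[603,-381],np.ones(len(q))]; print('plane',np.linalg.lstsq(A,q[:,2],rcond=None)[0],len(q))
cv2.imwrite('pics/w11c.png',cv2.resize(c["pixels"][60:300,200:430,::-1],None,fx=2.4,fy=2.4))
E
```

```text
14.4333 [ 603.1 -381.9  103.4] -14.5 [-0.5  0.6 -1.5] 0.995398782061913
175 603.8198928833008 -379.96091079711914 29.503433227539062 (105, 108, 232, 235)
160 603.8062629699707 -380.05279541015625 30.02821922302246 (102, 106, 238, 239)
160 605.125 -379.875 77.60499572753906 (0, 0, 440, 440)
plane [9.16120324e-04 4.73130837e-04 3.07213225e+01] 2500
```

View pics/w11c.png

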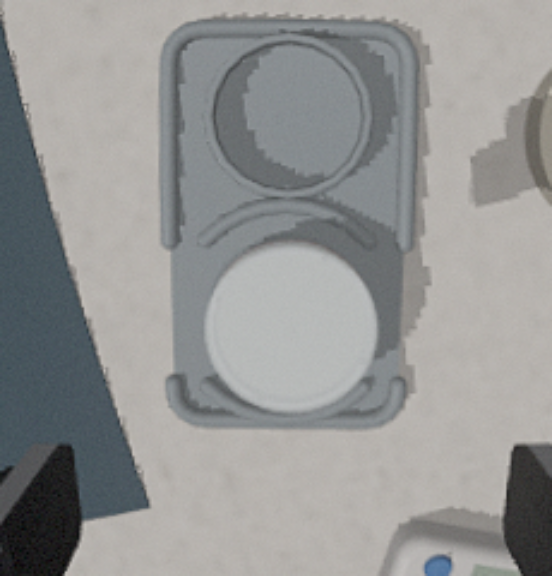

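>>> play_rows(
  deltas=[
    [-0.52,0.88,0,0,0,0,1],
    [-0.52,0.88,0,0,0,0,1],
    [-0.52,0.88,0,0,0,0,1],
    [-0.52,0.88,0,0,0,0,1],
    [-0.52,0.88,0,0,0,0,1],
    [-0.52,0.87,0,0,0,0,1],
    [0,0,0,0,0,0,1],
    [0,0,0,0,0,0,1],
  ],
)

```text
time_s: 15.15
eef_pos: [476.7, -169.1, 101.4]
ee_rot: [-0.001, 0.79, 0.613, -0.0]
force: [0.4, -0.4, 0.3]
grip_width: 1.002
```

```bash
python3 - <<'E'
from h import *
s,c=snap('w12')
for nm,(y0,y1) in dict(b2=(-205,-138),b1=(-137,-60)).items():
    o=ortho(c,s,70,430,530,y0,y1,0.5); h=cv2.cvtColor(o,cv2.COLOR_RGB2HSV)
    m=((h[...,0]>95)&(h[...,0]<130)&(h[...,1]>150)&(h[...,2]>70)).astype(np.uint8)
    for cn in cv2.findContours(m,0,2)[0]:
        if cv2.contourArea(cn)>300:
            (u,v),r=cv2.minEnclosingCircle(cn); print(nm,530-v/2,y1-u/2,r/2,cv2.boundingRect(cn))
E
```

```text
15.15 [ 476.7 -169.1  101.4] -14.4 [ 0.4 -0.4  0.3] 1.0015242957604913
b2 477.375 -178.0 11.581958770751953 (57, 86, 47, 39)
b1 472.6230773925781 -102.0076904296875 9.112374305725098 (66, 98, 37, 35)
```

>>> play_rows(
  deltas=[
    [0.02,-0.05,-0.9,0,0,0,1],
    [0,0,-0.9,0,0,0,1],
    [0,0,-0.5,0,0,0,1],
    [0,0,-0.23,0,0,0,1],
    [0,0,0,0,0,0,1],
    [0,0,0,0,0,0,-0.4],
    [0,0,0,0,0,0,-0.4],
    [0,0,0,0,0,0,-0.4],
  ],
  squeeze=35,
)

```text
time_s: 15.87
eef_pos: [479.7, -173.5, 2.5]
ee_rot: [0.001, 0.791, 0.612, 0.0]
force: [0.0, 0.1, -0.3]
grip_width: 0.603
```

>>> play_rows(
  deltas=[
    [0,0,0,0,0,0,-0.4],
    [0,0,0,0,0,0,-0.4],
    [0,0,0,0,0,0,-0.4],
    [0,0,0,0,0,0,-0.4],
  ],
)

```text
time_s: 16.2
eef_pos: [479.3, -173.2, 2.3]
ee_rot: [0.001, 0.791, 0.612, 0.0]
force: [-1.5, -0.0, 6.0]
grip_width: 0.418
```

>>> play_rows(
  deltas=[
    [0,0,0.4,0,0,0,-0.4],
    [0,0,0.8,0,0,0,-0.4],
    [0,0,0.8,0,0,0,-0.4],
    [0.59,-0.57,0,0,0,0,-0.4],
    [0.59,-0.57,0,0,0,0,-0.4],
    [0.59,-0.57,0,0,0,0,-0.4],
    [0.59,-0.57,0,0,0,0,-0.4],
    [0.59,-0.57,0,0,0,0,-0.4],
  ],
)

```text
time_s: 16.87
eef_pos: [597.8, -287.9, 81.8]
ee_rot: [0.0, 0.791, 0.612, 0.0]
force: [0.3, 0.4, -0.2]
grip_width: 0.415
```

>>> play_rows(
  deltas=[
    [0.59,-0.57,0,0,0,0,-0.4],
    [0,0,0,0,0,0,-0.4],
    [0,0,0,0,0,0,-0.4],
  ],
)

```text
time_s: 17.12
eef_pos: [620.5, -310.2, 80.4]
ee_rot: [-0.0, 0.791, 0.612, -0.0]
force: [-0.2, 0.9, -0.7]
grip_width: 0.42
```

```bash
python3 -c "
from h import *
s,c=snap('w13')"
```

```text
17.1167 [ 620.5 -310.2   80.4] -14.6 [-0.2  0.9 -0.7] 0.4196864866764483
```

View pics/w13.png

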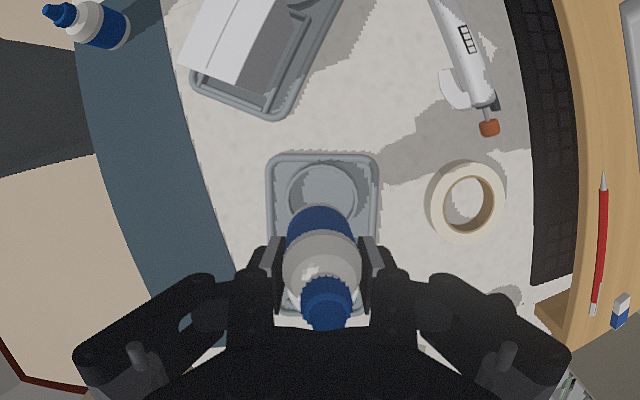

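>>> play_rows(
  deltas=[
    [0.02,0.01,-0.8,0,0,0,-0.4],
    [0,0,-0.5,0,0,0,-0.4],
    [0,0,-0.35,0,0,0,-0.4],
    [0,0,-0.18,0,0,0,-0.4],
    [0,0,-0.05,0,0,0,-0.4],
    [0,0,0,0,0,0,-0.4],
    [0,0,0,0,0,0,-0.4],
  ],
)

```text
time_s: 17.75
eef_pos: [621.7, -309.5, 7.5]
ee_rot: [0.001, 0.791, 0.612, 0.0]
force: [-0.1, -0.2, -0.4]
grip_width: 0.412
```

>>> play_rows(
  deltas=[
    [0,0,-0.065,0,0,0,-0.4],
    [0,0,0,0,0,0,-0.4],
  ],
)

```text
time_s: 17.92
eef_pos: [621.8, -309.6, 4.5]
ee_rot: [0.001, 0.791, 0.612, 0.0]
force: [0.2, 0.4, 1.3]
grip_width: 0.417
```

>>> play_rows(
  deltas=[
    [0,0,0,0,0,0,0.2],
    [0,0,0,0,0,0,0.6],
    [0,0,0,0,0,0,1],
    [0,0,0,0,0,0,1],
    [0,0,0,0,0,0,1],
    [0,0,0.7,0,0,0,1],
    [0,0,1,0,0,0,1],
    [0,0,0.8,0,0,0,1],
  ],
)

```text
time_s: 18.58
eef_pos: [621.2, -309.2, 105.4]
ee_rot: [0.0, 0.791, 0.612, 0.0]
force: [0.3, -1.0, 0.8]
grip_width: 1.001
```

>>> play_rows(
  deltas=[
    [-0.617,0.865,0,0,0,-0.68,1],
    [-0.617,0.865,0,0,0,-0.68,1],
    [-0.617,0.865,0,0,0,-0.68,1],
    [-0.617,0.865,0,0,0,-0.68,1],
    [-0.617,0.865,0,0,0,-0.68,1],
    [-0.617,0.865,0,0,0,-0.68,1],
    [0,0,0,0,0,0,1],
    [0,0,0,0,0,0,1],
  ],
)

```text
time_s: 19.25
eef_pos: [475.4, -104.5, 103.9]
ee_rot: [0.0, 0.902, 0.431, 0.0]
force: [0.3, -1.0, -0.1]
grip_width: 1.001
```

>>> play_rows(
  deltas=[
    [-0.06,0.07,-0.9,0,0,0,1],
    [0,0,-0.9,0,0,0,1],
    [0,0,-0.5,0,0,0,1],
    [0,0,-0.27,0,0,0,1],
    [0,0,0,0,0,0,1],
    [0,0,0,0,0,0,-0.4],
    [0,0,0,0,0,0,-0.4],
    [0,0,0,0,0,0,-0.4],
  ],
)

```text
time_s: 19.92
eef_pos: [474.5, -103.5, 1.6]
ee_rot: [0.001, 0.903, 0.43, 0.001]
force: [-0.5, -0.7, -0.0]
grip_width: 0.604
```

>>> play_rows(
  deltas=[
    [0,0,0,0,0,0,-0.4],
    [0,0,0,0,0,0,-0.4],
    [0,0,0,0,0,0,-0.4],
    [0,0,0,0,0,0,-0.4],
  ],
)

```text
time_s: 20.25
eef_pos: [474.1, -103.1, 1.6]
ee_rot: [0.001, 0.903, 0.43, 0.001]
force: [-0.4, -0.8, 5.7]
grip_width: 0.416
```

>>> play_rows(
  deltas=[
    [0,0,0.4,0,0,0,-0.4],
    [0,0,0.8,0,0,0,-0.4],
    [0,0,0.8,0,0,0,-0.4],
    [0.854,-0.091,0,0,0,0,-0.4],
    [0.854,-0.091,0,0,0,0,-0.4],
    [0.854,-0.091,0,0,0,0,-0.4],
    [0.854,-0.091,0,0,0,0,-0.4],
    [0.854,-0.091,0,0,0,0,-0.4],
  ],
)

```text
time_s: 20.92
eef_pos: [645.9, -121.1, 81.1]
ee_rot: [0.0, 0.903, 0.43, 0.0]
force: [0.3, -0.6, -0.2]
grip_width: 0.415
```

>>> play_rows(
  deltas=[
    [0,0,0,0,0,0,-0.4],
    [0,0,0,0,0,0,-0.4],
    [0,0,0,0,0,0,-0.4],
  ],
)

```text
time_s: 21.17
eef_pos: [643.7, -120.9, 80.4]
ee_rot: [-0.0, 0.903, 0.43, -0.0]
force: [0.8, -1.2, -0.6]
grip_width: 0.415
```

```bash
python3 -c "
from h import *
s,c=snap('w14')"
```

```text
21.1667 [ 643.7 -120.9   80.4] -39.0 [ 0.8 -1.2 -0.6] 0.4153290146424829
```

View pics/w14.png

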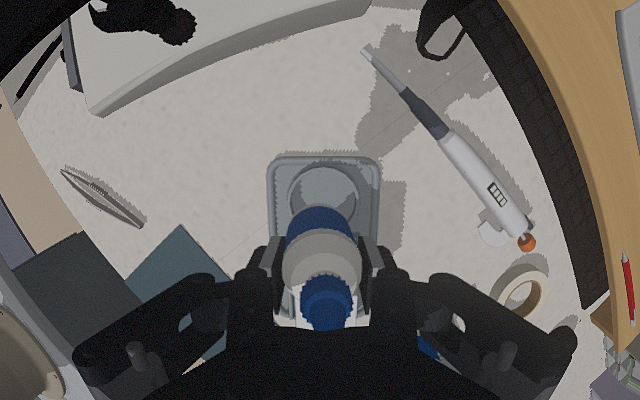

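>>> play_rows(
  deltas=[
    [0.035,-0.02,-0.8,0,0,0,-0.4],
    [0,0,-0.5,0,0,0,-0.4],
    [0,0,-0.35,0,0,0,-0.4],
    [0,0,-0.18,0,0,0,-0.4],
    [0,0,-0.09,0,0,0,-0.4],
    [0,0,0,0,0,0,-0.4],
    [0,0,0,0,0,0,-0.4],
  ],
)

```text
time_s: 21.8
eef_pos: [646.2, -122.1, 5.1]
ee_rot: [0.001, 0.903, 0.43, 0.001]
force: [-0.1, 0.7, -0.2]
grip_width: 0.413
```

>>> play_rows(
  deltas=[
    [0,0,-0.035,0,0,0,-0.4],
    [0,0,0,0,0,0,-0.4],
  ],
)

```text
time_s: 21.97
eef_pos: [646.4, -122.2, 3.6]
ee_rot: [0.001, 0.903, 0.43, 0.001]
force: [0.6, 0.5, 3.7]
grip_width: 0.417
```

>>> play_rows(
  deltas=[
    [0,0,0,0,0,0,0.2],
    [0,0,0,0,0,0,0.6],
    [0,0,0,0,0,0,1],
    [0,0,0,0,0,0,1],
    [0,0,0,0,0,0,1],
    [0,0,0.7,0,0,0,1],
    [0,0,1,0,0,0,1],
    [0,0,1,0,0,0,1],
  ],
)

```text
time_s: 22.63
eef_pos: [645.1, -121.6, 110.9]
ee_rot: [-0.001, 0.903, 0.43, -0.001]
force: [0.6, 0.2, -0.1]
grip_width: 0.999
```

>>> play_rows(
  deltas=[
    [0,0,1,0,0,0,1],
    [-0.8,-0.2,1,0,0,0,1],
    [-0.9,-0.2,0,0,0,0,1],
    [-0.9,-0.2,0,0,0,0,1],
    [-0.9,-0.2,0,0,0,0,1],
    [-0.9,0,0,0,0,0,1],
    [0,0,0,0,0,0,1],
    [0,0,0,0,0,0,1],
  ],
)

```text
time_s: 23.3
eef_pos: [475.2, -152.4, 183.1]
ee_rot: [0.0, 0.903, 0.43, 0.0]
force: [1.1, 0.5, 0.4]
grip_width: 1.001
```

```bash
python3 - <<'E'
from h import *
from rig import capture
s,c=snap('w15'); c=capture("top"); a=cv2.resize(c["pixels"][120:250,300:480,::-1],None,fx=4.4,fy=4.4,interpolation=2); cv2.imwrite('pics/top1.png',a)
d=capture("side"); b=cv2.resize(d["pixels"][110:240,290:450,::-1],None,fx=3.3,fy=3.3,interpolation=2)
w=cv2.imread('pics/w15.png'); H=430
f=cv2.hconcat([cv2.resize(x,(int(x.shape[1]*290/x.shape[0]),290)) for x in (a,b)]); g=cv2.resize(w,(480,300))
out=np.zeros((592,800,3),np.uint8); out[:290,:f.shape[1]]=f[:,:800]; out[290:590,:480]=g; cv2.imwrite('pics/final.png',out)
E
```

```text
23.3 [ 475.2 -152.4  183.1] -39.1 [1.1 0.5 0.4] 1.0010193105821823
```

View pics/final.png

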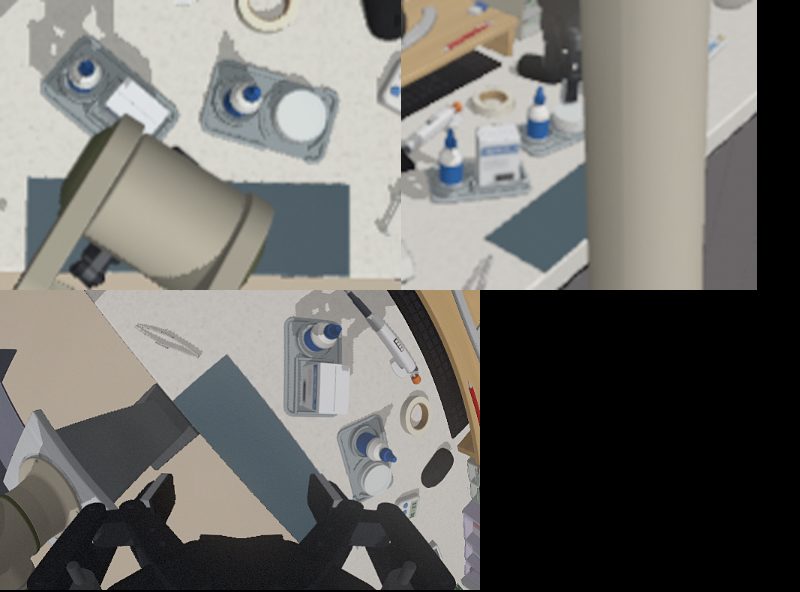

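All five pieces are upright in their seats (panel 1: bottle (85,75), carton (130,100), bottle (243,100), dishes (300,115)). The mat is empty and the arm is clear, so I'm handing in.

```bash
python3 -c "
from rig import order; print(order.finish_job())"
```

```text
the job is handed in; nothing more can be done
None
```

Both kits are made up and the job is handed in, at about 23 s on the robot's clock.

- **Culture kit:** both dishes are stacked in the nest and one bottle stands in its collar. I measured the stack right after placing it. It was level, with its top at 30.7 mm against 30 expected, and its centre was within about 0.5 mm of the lower dish's centre.
- **Rapid-test kit:** the carton stands in the bay and the other bottle in its collar.
- **Final pictures:** the top, side and wrist views show the carton and both bottles upright in their seats, the mat empty and the arm clear. The last check of the carton and bottles was by eye only. No force reading went above about 7 N, and the red look-alike was not touched.

**What went wrong:**
- **Finger tips:** they measured about 35–45 mm behind the reported TCP, which disagrees with the description. My first close on dish 1 therefore passed above it without touching, so I reopened, went lower and gripped it.
- **Carton grip:** for the same reason the carton was held near its top, but it carried and set down fine.
- **Grip widths:** the dishes read about 54.5 mm, slightly under the 56–58 mm stated. Both held.

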